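# Shut the green topping chest

## Robot

A 6-joint arm with a two-finger parallel gripper is mounted at the origin on the work surface. World frame = base frame: x ahead of the robot, y to its left, z up, the work surface at z = 0. Lengths are in m, angles in rad, forces in N, time in s.
With the tool pointing down it reaches from about 0.325 to 0.9 m from the base axis. Payload 6.1 kg.
Tool frame: the origin (TCP) lies at the very end of the fingers, on their centre line; the grasp point (between the pads) lies behind it (bot.hold_point_z is the z of the grasp point in the tool frame, in m); z points along the fingers, x is the direction in which the jaws open and shut, and the axes are right-handed (so a half turn about z gives the same grasp; the last joint's range is limited). The gripper opens to 87 mm and grips with 3 to 60 N. Pads are 19 mm wide; open, the fingers measure 117 mm over their backs; the gripper's body (75 mm by 190 mm) begins 51 mm behind the grasp point.
Start: joints at [1.007, 0.22, 1.526, -0, 1.395, -0.126], TCP at [0.265, 0.566, 0.223] pointing down, gripper open.
Joint ranges: [-2.98, 2.98], [-0.91, 2.08], [0.09, 2.57], [-1.24, 4.39], [0.2, 2.65], [-2.68, 2.68]. Speed limits (rad/s): [2.57, 2.57, 3.01, 3.14, 3.14, 3.14].

## Interface

Orientations are given as a rotation vector (axis times angle).
In Python, from workcell import bot gives the robot as it stands.
- The arm moves only by the tool move_arm, never from a script. Its argument "moves" is a list that holds one entry, the list of rows, each a list of 7 numbers: the turn, a rotation vector about the tool's x, y, z in degrees, then the shift along the tool's x, y, z in mm, then the finger opening in mm, from 0 to 87. In form: [[[rx, ry, rz, tx, ty, tz, jaw], ...]]. A call has exactly 8 rows; each row shifts and turns the pose as measured when the row begins, along the tool's axes as they then stand; what a row does not reach is not made up. A row lasts 1/10 s, in which the tool goes at most 50 mm and 8.59 degrees, less where a joint would pass 70% of its speed; a pose out of reach is approached as far as the arm can. A call with a gripper value outside its range is refused whole. The fingers move at their own pace and stop on an object; the grip force is fixed at half the most. Time passes only in rows, so rows that do not move let the fingers close, or fill a call up. It gives the time, the measured TCP pose, the force and the opening at its end, in the units of the state.
- bot.sense(): the state, without advancing time (a new reading comes with each control period).
- bot.capture(name): name is "side" or "top" or "wrist"; returns a dict with "frame" (384x512x3 uint8, red, green, blue), "fx", "fy", "cx", "cy" (pixels), "D" ([k1, k2, p1, p2, k3] as OpenCV has them; the pictures are not rectified), "R" (3x3) and "t" (3): a world point X has camera coordinates R X + t. Camera axes: x right, y down, z forward; pixel columns grow to the right and rows downward; lengths in m; the calibration is good to about 2 mm. A picture is of the moment at which its call begins. There is no depth.
- bot.job_done(): hands the job in, once; it reports no verdict.
The state is a dict: "t": time; "qpos": joint angles; "qd": joint speeds; "joint_torque": joint torques, N m; "ee_pos": TCP position; "orientation": TCP orientation; "wrist_force": force on the tool from outside, world axes, zero at the start; "wrist_torque": the same for the moment, N m; "opening": finger opening in m.
Only numpy, scipy, OpenCV 4.12 (cv2) and the standard library are available. Lean on these libraries where they do the work, as an engineer would, in place of code of your own. Each camera call takes 0.05 s, during which the arm holds its last target. There are 200 camera calls.

## Task

Two topping chests on the gelato bench have their lids propped open by folding stays. On the chest with the green knob and green lid edge, lift the knob of the stay's knee up past centre to unlock it, then lower that lid gently until it is fully shut and let go. Leave the red chest propped open and do not disturb the jar.

Things in the scene. Friction and masses are not known exactly. Their poses are not given: they have to be found in the camera images.
- green_chest: White open box fixed to the bench, 220 x 220 mm, 100 high. Origin: centre of its underside; z up, -x its front (towards the robot). Lid hinge line along y at x +110, z +106 mm. Folding stay outside its +y wall: two dark bars, each 109 mm between pivots; the lower pivots on the box at x -90, z +75, the upper on the lid's side 80 mm from the hinge; their knee is at x +8, z +122 at the start.
- green_edge (a point): Middle of the free edge of the green chest's lid: flat aluminium plate, 220 mm from hinge to this edge, 220 wide, 12 thick (hinge line in mid-thickness), with a green strip and 10 mm green lip at the edge. At the start it stands 80 degrees up from shut, this edge 323 mm above the bench. z is normal to the outer (top) face, which looks to the chest's +x when open; -x points from hinge to edge.
- green_knob (a point): Middle of the green grip on the stay's knee: a level cylinder, 18 mm across, 46 long, along the chest's y, centred 48 mm out from the +y wall (chest y +158 mm). When raised it swings about the lower bar's pivot. Can be pinched from above across the chest's x; 3 to 9 N raise it.
- green_knee (a joint): Fold of the green stay's knee, rad: 0 at the start, on its stop just below centre (locked); 0.175 = bars straight (knob about 10 mm up its arc); larger = folded upwards, unlocked; about 2.1 with the lid shut. Knob 40 mm up its arc: about 0.7.
- green_lid (a joint): How far the green lid is lowered, rad: 0 at the start (80 degrees open), 1.396 = fully shut. Stiff hinge: once the stay is unlocked the lid stays where left, and 2 to 5 N on the outer face near the free edge lowers it; the knee folds up by itself meanwhile. While locked it cannot be lowered.
- red_lid (a joint): The same for the red chest's lid: an identical chest with red knob, strip and lip beside the green one (either side), its stay also on its +y wall. Stays near 0.
- jar: Loose jar with yellow cap, 60 mm across, 100 mm high, near the far end of the gap between the chests. Origin: centre of its underside. A bystander.

How it is judged:
By the outcome, as a careful person would: the job done as asked, in the order asked, and still so for the second after the job is handed in, with the robot touching nothing.
It also fails if it takes over 56 s, if anything falls off the work surface, if the arm or the gripper's body presses on something with over 40 N, if the wrist force passes 120 N, or if a joint passes its speed limit or range.

## Working session

There is one attempt and no reset: what is moved stays moved. The work goes in short steps, Python scripts to look and compute and a tool call to move; the robot and the scene stay as the last step left them, time stands still between calls to the robot, and variables do not carry over. Pictures are saved under pics/ and viewed, about 8 in all and at most 12, crops included, and the job is handed in when it is done.

Besides the shell and the picture viewer there is one more tool, called after ">>>" by a JSON object that holds its "op" and its "data". move_arm: Moves the arm, as the interface text tells. Its arguments: {"type":"object","properties":{"moves":{"type":"array","items":{"type":"array","items":{"type":"array","items":{"type":"number"}}}}},"required":["moves"]}

```bash
mkdir -p pics
python3 - <<'E'
from workcell import bot
import cv2,pickle
s=bot.sense();print(s['t'],s['ee_pos'],s['orientation'],bot.hold_point_z,s['opening'])
for n in("side","top"):
    c=bot.capture(n);cv2.imwrite(f'pics/{n}0.png',c['frame'][:,:,::-1]);pickle.dump(c,open(f'{n}0.pkl','wb'))
    print(n,c['fx'],c['cx'],c['D'],c['R'],c['t'])
E
```

```text
0.0 [0.26463909 0.5655313  0.22144313] [ 2.65010315  1.68561239 -0.00273188] -0.0187 0.08695736929762579
side 412.6005984979371 249.6591736529763 [-0.02048631  0.          0.          0.          0.        ] [[ 0.83302023 -0.55303555  0.01513222]
 [-0.27375398 -0.4358073  -0.85739766]
 [ 0.48076612  0.71008709 -0.51443198]] [-0.4383999   0.36858233  0.90963057]
top 418.28692437931375 259.4441173538566 [-0.1389122  0.         0.         0.         0.       ] [[-0.01539272 -0.99981102 -0.01187359]
 [-0.99807316  0.01607767 -0.05992891]
 [ 0.06010849  0.01092824 -0.99813203]] [0.07968356 0.60458599 1.30293671]
```

View pics/side0.png

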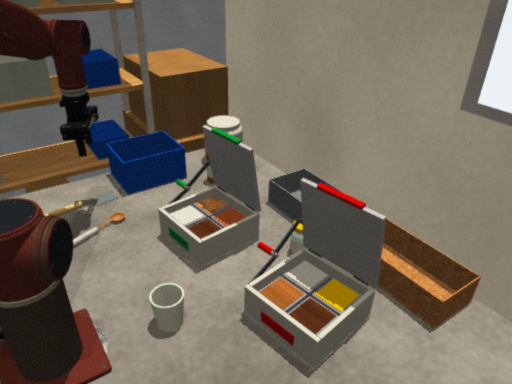

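View pics/top0.png

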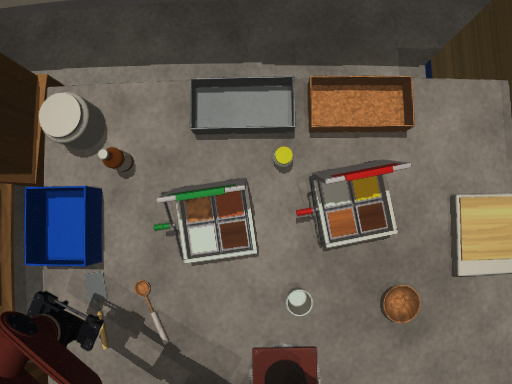

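```bash
cat > h.py <<'E'
import numpy as np,cv2
def proj(c,X):
    K=np.array([[c['fx'],0,c['cx']],[0,c['fy'],c['cy']],[0,0,1]])
    return cv2.projectPoints(np.asarray(X,float).reshape(-1,3),cv2.Rodrigues(c['R'])[0],c['t'],K,np.array(c['D']))[0][:,0]
def blobs(c,lo=(50,120,60),hi=(75,255,255)):
    m=cv2.inRange(cv2.cvtColor(c['frame'],cv2.COLOR_RGB2HSV),lo,hi)
    n,l,s,ce=cv2.connectedComponentsWithStats(m)
    return [(s[i].tolist(),ce[i].round(1).tolist()) for i in range(1,n) if s[i][4]>15]
def W(p,L):
    c,s=np.cos(p[2]),np.sin(p[2]);L=np.atleast_2d(L)
    return np.c_[p[0]+c*L[:,0]-s*L[:,1],p[1]+s*L[:,0]+c*L[:,1],L[:,2]]
E
python3 - <<'E'
from h import *
import pickle
for n in("side","top"):
    c=pickle.load(open(n+'0.pkl','rb'));
    for b in blobs(c):print(n,b)
    f=c['frame'][:,:,::-1]
    f=f[120:270,140:300] if n=='side' else f[170:280,140:300]
    cv2.imwrite(f'pics/{n}0c.png',cv2.resize(f,None,fx=5,fy=5,interpolation=cv2.INTER_CUBIC)[:600])
a=cv2.imread('pics/top0c.png');print(a.shape)
E
```

```text
side ([212, 128, 29, 16, 144], [226.1, 135.1])
side ([176, 180, 10, 7, 40], [180.5, 182.7])
side ([169, 227, 19, 16, 33], [177.0, 234.3])
top ([170, 185, 65, 16, 370], [200.4, 193.1])
top ([154, 223, 15, 7, 79], [161.1, 226.3])
(550, 800, 3)
```

View pics/top0c.png

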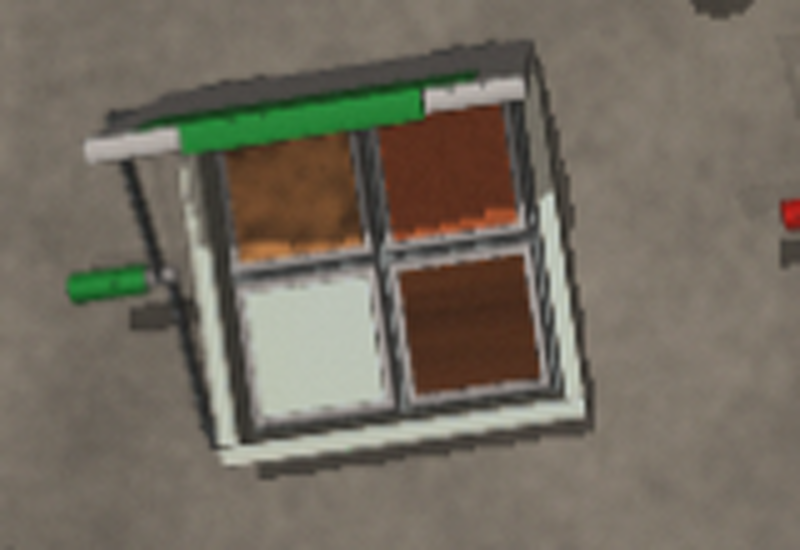

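Run:
```python
from h import *
import pickle
from scipy.optimize import least_squares
S=pickle.load(open('side0.pkl','rb'));T=pickle.load(open('top0.pkl','rb'))
kn=[.008,.158,.122]
obs=[(S,kn,(180.8,183)),(T,kn,(161.3,226.6)),(T,[-.11,.11,.1],(183.8,262.5)),(T,[-.11,-.11,.1],(256.6,253)),(T,[.068,.11,.323],(157.3,200)),(T,[.068,-.11,.323],(244.3,188.6)),(S,[.068,0,.323],(226.1,134.5))]
f=lambda p:np.concatenate([proj(c,W(p,l))[0]-u for c,l,u in obs])
r=least_squares(f,[.32,.14,.15],loss='soft_l1');print(r.x,r.fun.reshape(-1,2).round(1))
np.save('p.npy',r.x)
for n,l in dict(knob=kn,edge=[.072,0,.323],hinge=[.11,0,.106],piv=[-.09,.158,.075]).items():print(n,W(r.x,l).round(4))
from scipy.spatial.transform import Rotation as R
print(R.from_rotvec([2.65010315,1.68561239,-0.00273188]).as_matrix().round(3))
```

```text
[0.50910798 0.20225582 0.12527889] [[ 0.8  0.3]
 [-0.6 -1. ]
 [-0.2  0.2]
 [ 0.4 -0.3]
 [-0.8  0.9]
 [ 0.8 -0.3]
 [-1.   2. ]]
knob [[0.4973 0.36   0.122 ]]
edge [[0.5805 0.2113 0.323 ]]
hinge [[0.6182 0.216  0.106 ]]
piv [[0.4001 0.3478 0.075 ]]
[[ 0.424  0.906 -0.001]
 [ 0.906 -0.424 -0.002]
 [-0.002 -0.    -1.   ]]
```

```bash
cat >> h.py <<'E'
from scipy.spatial.transform import Rotation as Rn, Slerp
def down(yaw):
    x=np.array([np.cos(yaw),np.sin(yaw),0]);z=np.array([0,0,-1.]);return Rn.from_matrix(np.c_[x,np.cross(z,x),z])
def plan(bot,wps,rot,jaw,start=None):
    """wps: world waypoints, one per row; rot: final orientation, or None"""
    s=bot.sense();p=s['ee_pos'];q=Rn.from_rotvec(s['orientation']);rot=rot or q
    sl=Slerp([0,1],Rn.concatenate([q,rot]));out=[]
    for i,w in enumerate(wps):
        q2=sl(min(1,(i+1)/max(1,len(wps)-1)))
        r=np.degrees((q.inv()*q2).as_rotvec());d=q.inv().apply(np.asarray(w)-p)*1000
        row=np.r_[r.round(1),d.round(0)];out.append([*row.tolist(),jaw])
        p=p+q.apply(row[3:]/1000);q=q*Rn.from_rotvec(np.radians(row[:3]))
    print(s['t'],p.round(4),str(out).replace('.0,',','))
lin=lambda a,b,n:[np.asarray(a)+(np.asarray(b)-a)*(i+1)/n for i in range(n)]
E
python3 - <<'E'
from h import *
from workcell import bot
p=np.load('p.npy');t=W(p,[.008,.163,.18])[0];print(t)
a=bot.sense()['ee_pos'];plan(bot,lin(a,t,8),down(p[2]),50)
E
```

```text
[0.4966782  0.36497798 0.18      ]
0.1 [0.4968 0.3647 0.1797] [[0, 0, 8.2, -10, 37, 5, 50], [0, 0, 8.3, -5, 38, 5, 50], [0, 0, 8.2, 0, 38, 6, 50], [0, 0, 8.3, 6, 38, 5, 50], [0, 0.1, 8.2, 11, 37, 5, 50], [0, -0, 8.3, 17, 34, 5, 50], [0, -0, 8.2, 21, 32, 5, 50], [0, -0, 0, 26, 29, 6, 50]]
```

>>> {"op": "move_arm", "data": {"moves": [[[0,0,8.2,-10,37,5,50],[0,0,8.3,-5,38,5,50],[0,0,8.2,0,38,6,50],[0,0,8.3,6,38,5,50],[0,0,8.2,11,37,5,50],[0,0,8.3,17,34,5,50],[0,0,8.2,21,32,5,50],[0,0,0,26,29,6,50]]]}}

```text
t: 0.9
ee_pos: [0.4956, 0.357, 0.1745]
orientation: [3.136, 0.147, -0.009]
wrist_force: [0.5, 0.6, 0.4]
opening: 0.0503
```

Run:
```python
from h import *
from workcell import bot
p=np.load('p.npy');t=W(p,[.008,.163,.105])[0]
s=bot.sense();a=s['ee_pos'];print(a,s['wrist_force'],W(p,[.008,.158,.122]));plan(bot,lin(a,t,6),down(p[2]),50)
c=bot.capture('wrist');kp=proj(c,W(p,[.008,.158,.122]))[0];print('pred',kp);print(blobs(c))
cv2.imwrite('pics/w1.png',c['frame'][:,:,::-1])
```

```text
[0.49560837 0.35700699 0.17446238] [0.48131956 0.56416927 0.42126073] [[0.49730295 0.36001716 0.122     ]]
0.9 [0.4965 0.3651 0.1054] [[0, 0.1, -0.4, 0, -1, 12, 50], [0, 0, -0.3, 1, -2, 11, 50], [0.1, 0.1, -0.4, 0, -1, 12, 50], [-0, 0.1, -0.3, 0, -1, 11, 50], [0, 0, -0.4, 1, -2, 12, 50], [0, 0, -0, 0, -1, 11, 50]]
pred [256.97721238 200.24757501]
[([244, 175, 23, 59, 1192], [255.3, 203.2])]
```

View pics/w1.png

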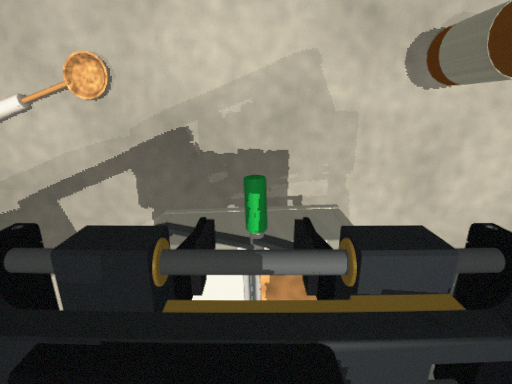

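>>> {"op": "move_arm", "data": {"moves": [[[0,0,-1,0,-6,3,50],[0,0,-1,1,-5,12,50],[0,0,0,0,0,14,50],[0,0,0,0,0,14,50],[0,0,0,0,0,14,50],[0,0,0,0,0,11,50],[0,0,0,0,0,3,50],[0,0,0,0,0,0,50]]]}}

```text
t: 1.75
ee_pos: [0.4931, 0.367, 0.0925]
orientation: [3.128, 0.214, -0.018]
wrist_force: [0.2, 0.4, -0.1]
opening: 0.0498
```

Run:
```python
from h import *
from workcell import bot
p=np.load('p.npy')
s=bot.sense();a=s['ee_pos'];c,sn=np.cos(p[2]),np.sin(p[2]);d=a[:2]-p[:2]
print('local',c*d[0]+sn*d[1],-sn*d[0]+c*d[1],a[2],s['wrist_force'],s['orientation'],Rn.from_rotvec(s['orientation']).as_matrix().round(3))
c=bot.capture('side');cv2.imwrite('pics/s2.png',cv2.resize(c['frame'][80:270,100:310,::-1],None,fx=3,fy=3))
```

```text
local 0.004711620114059203 0.16547585111084703 0.09247780356493349 [ 0.19788365  0.41948731 -0.14374755] [ 3.12815517  0.21388671 -0.0180506 ] [[ 0.991  0.136 -0.011]
 [ 0.136 -0.991 -0.007]
 [-0.012  0.005 -1.   ]]
```

View pics/s2.png

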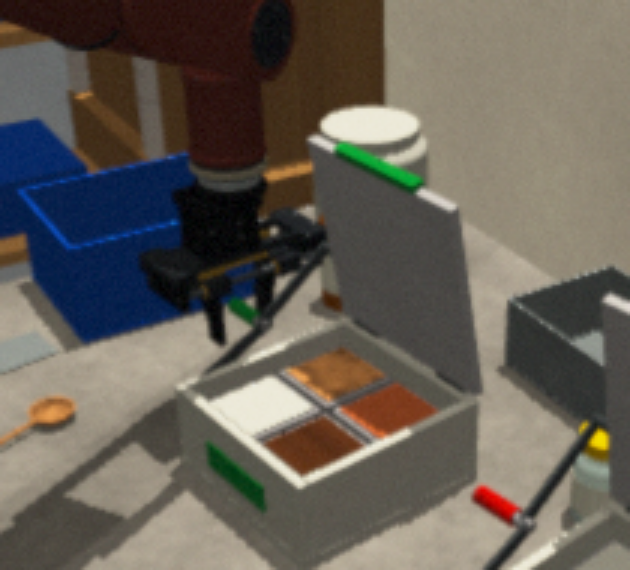

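>>> {"op": "move_arm", "data": {"moves": [[[0,0,0,2,-1,-7,50],[0,0,0,0,0,0,35],[0,0,0,0,0,0,20],[0,0,0,0,0,0,10],[0,0,0,0,0,0,10],[0,0,0,0,0,0,10],[0,0,0,0,0,0,10],[0,0,0,0,0,0,10]]]}}

```text
t: 2.6
ee_pos: [0.4946, 0.3686, 0.1036]
orientation: [3.129, 0.212, -0.02]
wrist_force: [1.0, -0.2, -0.5]
opening: 0.0167
```

```bash
cat >> h.py <<'E'
def loc(bot):
    p=np.load('p.npy');s=bot.sense();a=s['ee_pos'];d=W([0,0,-p[2]],a-np.r_[p[:2],0])[0]
    print('t',s['t'],'local',d.round(4),'F',s['wrist_force'].round(1),'open',round(s['opening'],4),'tool z',Rn.from_rotvec(s['orientation']).as_matrix()[:,2].round(3));return d
E
python3 - <<'E'
from h import *
from workcell import bot
d=loc(bot);k=d-[0,0,-.0187];p=np.load('p.npy')
# arc about lower pivot, from current hold point
th0=np.arctan2(.047,.098);pts=[]
for i in range(8):
    th=th0+.05*(i+1);pts.append(W(p,d+[.109*(np.cos(th)-np.cos(th0)),0,.109*(np.sin(th)-np.sin(th0))])[0])
plan(bot,pts,None,10)
E
```

```text
t 2.6 local [0.0064 0.1669 0.1036] F [ 1.  -0.2 -0.5] open 0.0167 tool z [-0.012 -0.006 -1.   ]
2.6 [0.4683 0.3652 0.138 ] [[0, 0, 0, -3, -0, -5, 10], [0, 0, 0, -2, -0, -5, 10], [0, 0, 0, -3, -0, -4, 10], [0, 0, 0, -4, -0, -4, 10], [0, 0, 0, -3, -0, -5, 10], [0, 0, 0, -4, -0, -4, 10], [0, 0, 0, -4, -0, -4, 10], [0, 0, 0, -4, -0, -3, 10]]
```

>>> {"op": "move_arm", "data": {"moves": [[[0,0,0,-2,0,-5,10],[0,0,0,-2,0,-5,10],[0,0,0,-3,0,-5,10],[0,0,0,-3,0,-4,10],[0,0,0,-3,0,-5,10],[0,0,0,-4,0,-4,10],[0,0,0,-4,0,-4,10],[0,0,0,-4,0,-4,10]]]}}

```text
t: 3.4
ee_pos: [0.4695, 0.3652, 0.1409]
orientation: [3.13, 0.211, -0.017]
wrist_force: [3.1, 1.7, -6.3]
opening: 0.0172
```

Run:
```python
from h import *
from workcell import bot
loc(bot)
c=bot.capture('side');print(blobs(c));cv2.imwrite('pics/s3.png',cv2.resize(c['frame'][80:270,100:310,::-1],None,fx=3,fy=3))
```

```text
t 3.4 local [-0.019   0.1666  0.1409] F [ 3.1  1.7 -6.3] open 0.0172 tool z [-0.011 -0.005 -1.   ]
[([206, 131, 28, 18, 167], [219.6, 139.4]), ([171, 173, 7, 8, 29], [174.0, 176.6]), ([169, 228, 19, 19, 53], [178.2, 236.0])]
```

View pics/s3.png

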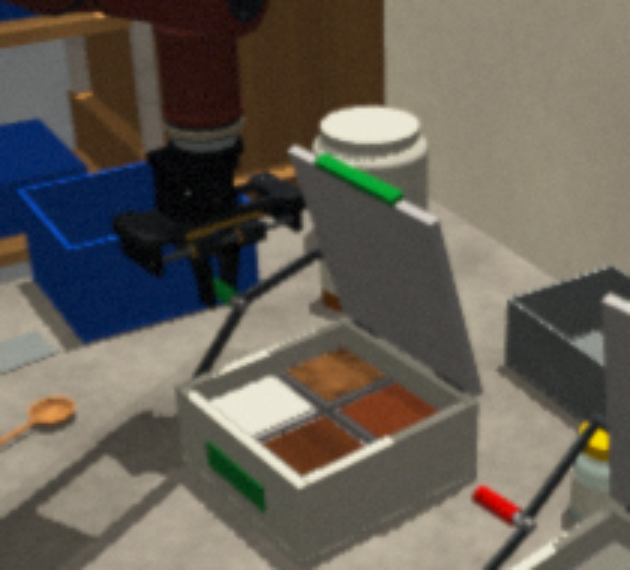

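>>> {"op": "move_arm", "data": {"moves": [[[0,0,0,0,0,0,45],[0,0,0,0,0,0,45],[0,0,0,0,0,0,45],[0,0,0,0,0,-15,45],[0,0,0,0,-5,-40,45],[0,0,0,0,0,-45,45],[0,0,0,0,0,-45,20],[0,0,0,0,0,-45,0]]]}}

```text
t: 4.25
ee_pos: [0.466, 0.369, 0.3341]
orientation: [3.122, 0.212, -0.042]
wrist_force: [2.0, 1.3, -0.2]
opening: 0.036
```

Run:
```python
from h import *
from workcell import bot
from scipy.optimize import brentq
d=loc(bot);p=np.load('p.npy')
S=bot.capture('side');T=bot.capture('top');bs=blobs(S);print(bs,blobs(T))
for a in range(60,84,2):
    r=np.radians(a);print(a,proj(S,W(p,[.11-.223*np.cos(r),0,.106+.22*np.sin(r)]))[0].round(1),proj(T,W(p,[.11-.223*np.cos(r),0,.106+.22*np.sin(r)]))[0].round(1))
a=bot.sense()['ee_pos'];t1=W(p,[.13,-.02,.39])[0];plan(bot,[a+[0,0,.02]]+lin(a+[0,0,.02],t1,7),down(p[2]),0)
```

```text
t 4.25 local [-0.0219  0.1708  0.3341] F [ 2.   1.3 -0.2] open 0.036 tool z [-0.026 -0.014 -1.   ]
[([205, 132, 29, 16, 157], [219.1, 139.5]), ([169, 173, 10, 8, 38], [173.0, 176.0]), ([169, 227, 18, 17, 38], [177.5, 234.9])] [([169, 192, 67, 19, 597], [202.1, 201.4]), ([152, 233, 16, 6, 72], [159.3, 235.4])]
60 [205.4 151.6] [205.8 222.7]
62 [207.4 149.8] [205.3 220. ]
64 [209.3 148. ] [204.7 217.2]
66 [211.4 146.2] [204.1 214.4]
68 [213.4 144.6] [203.5 211.5]
70 [215.5 143. ] [203.  208.6]
72 [217.5 141.5] [202.4 205.6]
74 [219.6 140.1] [201.9 202.6]
76 [221.7 138.8] [201.4 199.5]
78 [223.9 137.5] [200.9 196.4]
80 [226.  136.4] [200.4 193.3]
82 [228.1 135.3] [199.9 190.2]
4.35 [0.6403 0.1986 0.3903] [[0, 0.1, 0.1, -0, 0, -20, 0], [0.1, 0.1, 0.1, 21, 28, -4, 0], [0, 0.1, 0, 21, 27, -4, 0], [0.1, 0.1, 0.1, 21, 28, -4, 0], [-0, 0.2, 0.1, 21, 28, -5, 0], [0, 0.1, 0.1, 21, 27, -4, 0], [0.1, 0.1, 0.1, 21, 28, -4, 0], [-0, -0, -0, 21, 27, -4, 0]]
```

>>> {"op": "move_arm", "data": {"moves": [[[0,1,0,0,0,-35,0],[0,0.5,0,15,15,-25,0],[0,0,0,23,28,-3,0],[0,0,0,23,29,0,0],[0,0,0,23,29,0,0],[0,0,0,23,29,0,0],[0,0,0,23,28,0,0],[0,0,0,20,25,0,0]]]}}

```text
t: 5.15
ee_pos: [0.6454, 0.2087, 0.4222]
orientation: [-3.132, -0.226, -0.039]
wrist_force: [-1.2, 0.3, 0.1]
opening: 0.0004
```

Run:
```python
from h import *
from workcell import bot
d=loc(bot);p=np.load('p.npy')
a=bot.sense()['ee_pos'];t=W(p,[.112,-.02,.305])[0];plan(bot,[a]+lin(a,t,5),down(p[2]),0)
```

```text
t 5.15 local [ 0.136  -0.0106  0.4222] F [-1.2  0.3  0.1] open 0.0004 tool z [ 0.025  0.003 -1.   ]
5.15 [0.623  0.1966 0.3049] [[0, -0.3, 0.2, 0, 0, 0, 0], [0, -0.3, 0.2, -5, 2, 23, 0], [0, -0.3, 0.3, -5, 2, 24, 0], [0, -0.2, 0.2, -5, 1, 23, 0], [0, -0.3, 0.2, -5, 2, 23, 0], [0, -0, -0, -5, 2, 24, 0]]
```

>>> {"op": "move_arm", "data": {"moves": [[[0,-0.5,0.3,0,1,5,0],[0,-0.5,0.3,-4,2,20,0],[0,-0.3,0.2,-5,2,24,0],[0,0,0.2,-5,2,24,0],[0,0,0,-5,1,20,0],[0,0,0,-3,0,12,0],[0,0,0,0,0,5,0],[0,0,0,0,0,0,0]]]}}

```text
t: 5.95
ee_pos: [0.6241, 0.196, 0.3105]
orientation: [-3.135, -0.189, -0.0]
wrist_force: [-0.2, 0.6, -0.9]
opening: 0.0008
```

Run:
```python
from h import *
from workcell import bot
d=loc(bot)
c=bot.capture('side');print(blobs(c));cv2.imwrite('pics/s4.png',cv2.resize(c['frame'][60:270,140:350,::-1],None,fx=2.8,fy=2.8))
```

```text
t 5.95 local [ 0.1133 -0.0205  0.3105] F [-0.2  0.6 -0.9] open 0.0008 tool z [ 0.     0.001 -1.   ]
[([205, 132, 29, 17, 147], [219.2, 139.7]), ([168, 173, 11, 8, 46], [172.9, 176.0]), ([169, 228, 19, 22, 70], [179.9, 238.6])]
```

View pics/s4.png

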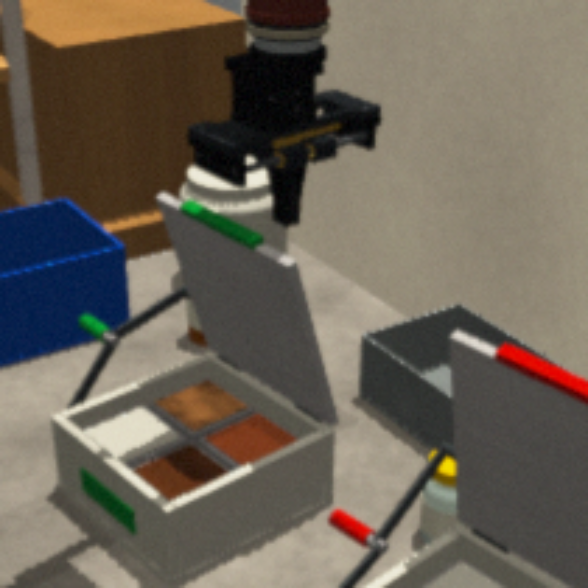

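>>> {"op": "move_arm", "data": {"moves": [[[0,0,0,-4,0,4,0],[0,0,0,-7,0,4,0],[0,0,0,-7,0,2,0],[0,0,0,-6,0,0,0],[0,0,0,-5,0,0,0],[0,0,0,-4,0,0,0],[0,0,0,-4,0,1,0],[0,0,0,-4,0,1,0]]]}}

```text
t: 6.8
ee_pos: [0.5817, 0.1915, 0.3024]
orientation: [-3.134, -0.19, -0.012]
wrist_force: [-0.3, 0.0, 0.3]
opening: 0.0005
```

```bash
cat >> h.py <<'E'
def arc(bot,step,half=.015):
    d=loc(bot);p=np.load('p.npy')
    f=lambda a:np.array([.11-.2*np.cos(a)+.006*np.sin(a)+half,-.02,.106+.2*np.sin(a)+.006*np.cos(a)])
    g=np.radians(np.arange(-3,90,.1));e=[np.hypot(*(f(a)-d)[[0,2]]) for a in g];i=np.argmin(e)
    print('a now',np.degrees(g[i]),'off mm',((d-f(g[i]))*1000).round(1))
    c=bot.capture('side');S=[b for b in blobs(c) if b[0][4]>90]
    c2=bot.capture('top');print('side',[b for b in blobs(c)],'top',[b[1] for b in blobs(c2)])
    plan(bot,[W(p,f(g[i]-np.radians(step)*(k+1)))[0] for k in range(8)],down(p[2]),0)
E
python3 -c "
from h import *
from workcell import bot
arc(bot,2)"
```

```text
t 6.8 local [ 0.0707 -0.0197  0.3024] F [-0.3  0.   0.3] open 0.0005 tool z [ 0.007  0.002 -1.   ]
a now 72.80000000000007 off mm [-0.9  0.3  3.6]
side [([205, 131, 29, 18, 149], [218.8, 139.5]), ([169, 172, 10, 9, 45], [172.9, 175.9]), ([169, 228, 19, 22, 50], [179.5, 237.4])] top [[230.7, 194.3]]
6.9 [0.532  0.1854 0.2771] [[-0, -0.1, -0, -6, 0, 5, 0], [-0, -0, -0.1, -6, 0, 3, 0], [-0, -0.1, -0, -7, 0, 2, 0], [-0, -0, -0, -6, 0, 3, 0], [-0.1, -0.1, -0.1, -7, 0, 3, 0], [0, -0, -0, -6, 0, 3, 0], [0, -0.1, -0, -6, 0, 3, 0], [0, -0, -0, -6, 0, 3, 0]]
```

>>> {"op": "move_arm", "data": {"moves": [[[0,0,0,-5,0,3,0],[0,0,0,-5,0,3,0],[0,0,0,-5,0,2,0],[0,0,0,-5,0,2,0],[0,0,0,-6,0,2,0],[0,0,0,-6,0,3,0],[0,0,0,-6,0,3,0],[0,0,0,-6,0,3,0]]]}}

```text
t: 7.7
ee_pos: [0.5372, 0.1858, 0.2813]
orientation: [-3.134, -0.189, -0.022]
wrist_force: [2.1, -1.1, 2.4]
opening: 0.0002
```

```bash
python3 -c "
from h import *
from workcell import bot
arc(bot,2)"
```

```text
t 7.7 local [ 0.0258 -0.0198  0.2813] F [ 2.1 -1.1  2.4] open 0.0002 tool z [ 0.014  0.003 -1.   ]
a now 58.800000000000054 off mm [-0.7  0.2  1.1]
side [([192, 143, 28, 17, 142], [206.9, 151.1]), ([163, 171, 10, 8, 43], [167.1, 174.0]), ([169, 228, 19, 22, 55], [180.0, 238.3])] top [[233.8, 210.4]]
7.8 [0.494  0.1806 0.2464] [[-0, -0.1, -0, -5, 0, 4, 0], [-0, -0.1, -0.1, -6, 0, 4, 0], [-0, -0.1, -0, -5, 0, 4, 0], [-0, -0.1, -0, -6, 0, 4, 0], [-0.1, -0.1, -0.1, -5, 0, 4, 0], [0, -0.1, -0, -6, 0, 5, 0], [0, -0.1, -0.1, -5, 0, 4, 0], [0, 0, 0, -5, 0, 5, 0]]
```

>>> {"op": "move_arm", "data": {"moves": [[[0,-0.2,0,-5,0,4,0],[0,-0.1,-0.1,-6,0,4,0],[0,-0.1,0,-5,0,4,0],[0,-0.1,0,-6,0,4,0],[0,-0.1,0,-5,0,4,0],[0,-0.1,0,-6,0,5,0],[0,-0.1,0,-5,0,4,0],[0,-0.1,0,-5,0,5,0]]]}}

```text
t: 8.6
ee_pos: [0.4906, 0.1802, 0.2436]
orientation: [-3.135, -0.192, 0.008]
wrist_force: [1.2, 0.1, 1.0]
opening: 0.0004
```

```bash
python3 -c "
from h import *
from workcell import bot
arc(bot,2)"
```

```text
t 8.6 local [-0.0212 -0.0196  0.2436] F [1.2 0.1 1. ] open 0.0004 tool z [-0.005  0.    -1.   ]
a now 41.60000000000004 off mm [-0.6  0.4  0.3]
side [([177, 162, 28, 18, 135], [191.1, 170.2]), ([158, 170, 9, 9, 46], [161.9, 173.5]), ([169, 228, 19, 15, 42], [177.7, 235.2])] top [[236.8, 227.9], [155.4, 250.0]]
8.7 [0.4588 0.1753 0.1978] [[-0, 0.1, -0, -3, 0, 5, 0], [-0, 0, -0, -5, 0, 5, 0], [-0, 0.1, -0.1, -4, 0, 5, 0], [-0, 0.1, 0, -4, 0, 6, 0], [-0, 0, -0, -4, 1, 6, 0], [-0.1, 0.1, -0, -4, -0, 6, 0], [0, 0, -0, -3, -0, 6, 0], [0, 0, -0, -4, -0, 6, 0]]
```

>>> {"op": "move_arm", "data": {"moves": [[[0,0,0,-4,0,5,0],[0,0,0,-5,0,5,0],[0,0,0,-4,0,5,0],[0,0,0,-4,0,5,0],[0,0,0,-4,0,6,0],[0,0,0,-4,0,6,0],[0,0,0,-3,0,6,0],[0,0,0,-3,0,6,0]]]}}

```text
t: 9.5
ee_pos: [0.4563, 0.1761, 0.1959]
orientation: [-3.135, -0.193, 0.011]
wrist_force: [0.4, -0.9, 1.2]
opening: 0.0001
```

```bash
python3 -c "
from h import *
from workcell import bot
arc(bot,1.5)"
```

```text
t 9.5 local [-0.0557 -0.0194  0.1959] F [ 0.4 -0.9  1.2] open 0.0001 tool z [-0.007  0.    -1.   ]
a now 24.700000000000024 off mm [-1.5  0.6  0.9]
side [([155, 170, 6, 7, 19], [157.4, 172.8]), ([167, 179, 46, 24, 368], [186.9, 191.6]), ([169, 228, 19, 20, 66], [179.5, 238.1])] top [[239.6, 239.3], [158.6, 252.2]]
9.6 [0.4435 0.1735 0.1561] [[-0, 0.1, -0, 0, 1, 5, 0], [-0, 0, -0, -2, -0, 5, 0], [-0, 0.1, -0.1, -2, -0, 4, 0], [-0, 0.1, 0, -2, -0, 5, 0], [-0, 0.1, -0, -2, -0, 5, 0], [-0.1, 0, -0, -1, -0, 5, 0], [0, 0.1, -0, -2, -0, 5, 0], [0, 0, -0, -1, -0, 5, 0]]
```

>>> {"op": "move_arm", "data": {"moves": [[[0,0,0,-1,0,5,0],[0,0,0,-2,0,5,0],[0,0,0,-2,0,4,0],[0,0,0,-2,0,5,0],[0,0,0,-2,0,4,0],[0,0,0,-1,0,4,0],[0,0,0,-1,0,4,0],[0,0,0,-1,0,4,0]]]}}

```text
t: 10.4
ee_pos: [0.4429, 0.1746, 0.158]
orientation: [-3.135, -0.193, 0.012]
wrist_force: [-1.6, -0.3, 0.0]
opening: 0.0004
```

```bash
python3 -c "
from h import *
from workcell import bot
arc(bot,1)"
```

```text
t 10.4 local [-0.0691 -0.0192  0.158 ] F [-1.6 -0.3  0. ] open 0.0004 tool z [-0.008  0.    -1.   ]
a now 13.300000000000015 off mm [-0.9  0.8  0.1]
side [([156, 170, 8, 4, 21], [158.8, 171.8]), ([164, 191, 46, 27, 495], [184.4, 205.3]), ([169, 228, 19, 15, 61], [176.8, 235.5]), ([178, 241, 10, 9, 21], [184.0, 245.2])] top [[241.1, 243.4], [159.3, 251.5]]
10.5 [0.4385 0.173  0.1305] [[-0, 0.1, -0, 0, 1, 3, 0], [-0, 0, -0, -0, -0, 3, 0], [-0, 0.1, -0.1, -1, -0, 4, 0], [-0, 0.1, 0, -1, -0, 3, 0], [-0.1, 0.1, -0, -0, -0, 4, 0], [0, 0, -0, -1, -0, 3, 0], [0, 0.1, -0, -0, -0, 4, 0], [0, 0, -0, -1, -0, 3, 0]]
```

>>> {"op": "move_arm", "data": {"moves": [[[0,0,0,0,0,4,0],[0,0,0,0,0,4,0],[0,0,0,-1,0,4,0],[0,0,0,-1,0,4,0],[0,0,0,0,0,3,0],[0,0,0,-1,0,3,0],[0,0,0,0,0,3,0],[0,0,0,0,0,3,0]]]}}

```text
t: 11.3
ee_pos: [0.4396, 0.1743, 0.1278]
orientation: [-3.135, -0.193, 0.012]
wrist_force: [0.2, -1.0, 1.5]
opening: 0.0005
```

```bash
python3 -c "
from h import *
from workcell import bot
arc(bot,1)"
```

```text
t 11.3 local [-0.0725 -0.0191  0.1278] F [ 0.2 -1.   1.5] open 0.0005 tool z [-0.008  0.001 -1.   ]
a now 4.600000000000007 off mm [ 1.4  0.9 -0.2]
side [([157, 170, 10, 9, 46], [161.6, 173.5]), ([164, 201, 45, 28, 539], [184.5, 215.5]), ([169, 227, 19, 23, 71], [179.6, 238.5])] top [[242.1, 244.7], [159.1, 249.6]]
11.4 [0.4374 0.1729 0.1005] [[-0, 0.1, -0, -1, 1, 3, 0], [-0, 0, -0, -1, -0, 3, 0], [-0, 0.1, -0.1, 0, -0, 4, 0], [-0, 0.1, 0, -0, -0, 3, 0], [-0.1, 0, -0, -0, -0, 4, 0], [0, 0.1, -0, -0, -0, 3, 0], [0, 0.1, -0, -0, -0, 4, 0], [0, -0, -0, -0, -0, 3, 0]]
```

>>> {"op": "move_arm", "data": {"moves": [[[0,0,0,0,0,3,0],[0,0,0,0,0,2,0],[0,0,0,0,0,2,0],[0,0,0,0,0,2,0],[0,0,0,0,0,2,0],[0,0,0,0,0,2,0],[0,0,0,0,0,2,0],[0,0,0,0,0,1,0]]]}}

```text
t: 12.2
ee_pos: [0.4395, 0.1743, 0.1123]
orientation: [-3.135, -0.193, 0.014]
wrist_force: [-7.2, -1.8, 15.3]
opening: 0.0007
```

```bash
python3 -c "
from h import *
from workcell import bot
loc(bot)"
```

```text
t 12.2 local [-0.0726 -0.0191  0.1123] F [-7.2 -1.8 15.3] open 0.0007 tool z [-0.009  0.    -1.   ]
```

>>> {"op": "move_arm", "data": {"moves": [[[0,0,0,0,0,1.5,0],[0,0,0,0,0,1.5,0],[0,0,0,0,0,0,0],[0,0,0,0,0,-4,0],[0,0,0,0,0,-10,0],[0,0,0,0,0,-25,0],[0,0,0,0,0,-40,0],[0,0,0,0,0,-40,0]]]}}

```text
t: 13.0
ee_pos: [0.4365, 0.1734, 0.23]
orientation: [3.134, 0.193, -0.034]
wrist_force: [0.3, 0.5, -0.1]
opening: 0.0
```

>>> {"op": "move_arm", "data": {"moves": [[[0,0,0,0,0,-40,0],[0,0,0,0,0,-40,0],[0,0,0,0,0,-30,0],[0,0,0,0,0,-10,0],[0,0,0,0,0,0,0],[0,0,0,0,0,0,0],[0,0,0,0,0,0,0],[0,0,0,0,0,0,0]]]}}

```text
t: 13.8
ee_pos: [0.439, 0.1737, 0.3589]
orientation: [3.135, 0.193, -0.024]
wrist_force: [-0.0, -0.1, -0.0]
opening: 0.0008
```

Run:
```python
from h import *
from workcell import bot
import pickle
loc(bot);p=np.load('p.npy')
S=bot.capture('side');T=bot.capture('top')
S0=pickle.load(open('side0.pkl','rb'));T0=pickle.load(open('top0.pkl','rb'))
for c,c0,n in((S,S0,'side'),(T,T0,'top')):
    print(n,[b[1] for b in blobs(c) if b[0][4]>15]);k=proj(c,W(p,[-.052,.158,.177]))[0];print('knob shut pred',k)
    print('corners pred',proj(c,W(p,[[-.11,.11,.112],[-.11,-.11,.112]])).round(1).tolist())
    for nm,lo,hi in(('red',(0,200,120),(3,255,255)),('yel',(25,200,120),(32,255,255))):
        print(nm,[b for b in blobs(c0,lo,hi) if b[0][4]>40],[b for b in blobs(c,lo,hi) if b[0][4]>40])
cv2.imwrite('pics/s5.png',cv2.resize(S['frame'][110:370,130:400,::-1],None,fx=2.2,fy=2.2))
```

```text
t 13.8 local [-0.0731 -0.0196  0.3589] F [-0.  -0.1 -0. ] open 0.0008 tool z [-0.015 -0.002 -1.   ]
side [[162.7, 173.4], [184.6, 218.4], [177.8, 234.9]]
knob shut pred [163.9511151  173.98391704]
corners pred [[157.4, 204.5], [199.0, 238.7]]
red [([318, 183, 47, 24, 257], [340.7, 194.3]), ([258, 242, 14, 11, 67], [264.8, 247.0])] [([318, 183, 47, 24, 256], [340.4, 194.2]), ([258, 242, 14, 11, 63], [264.8, 246.9])]
yel [([316, 293, 27, 18, 77], [330.3, 302.4])] [([316, 293, 27, 18, 78], [330.4, 302.4])]
top [[236.9, 245.8], [160.7, 246.0], [234.7, 257.5]]
knob shut pred [158.70377928 247.44283053]
corners pred [[182.8, 263.2], [256.9, 253.0]]
red [([345, 166, 48, 15, 285], [369.1, 172.9]), ([297, 208, 15, 7, 68], [303.8, 211.3])] [([345, 166, 48, 15, 286], [368.9, 172.9]), ([297, 208, 15, 7, 67], [303.9, 211.3])]
yel [([275, 147, 17, 16, 216], [283.4, 154.6]), ([357, 193, 22, 7, 48], [368.9, 196.2])] [([275, 147, 17, 16, 211], [283.4, 154.6]), ([357, 193, 22, 7, 46], [368.8, 196.2])]
```

View pics/s5.png

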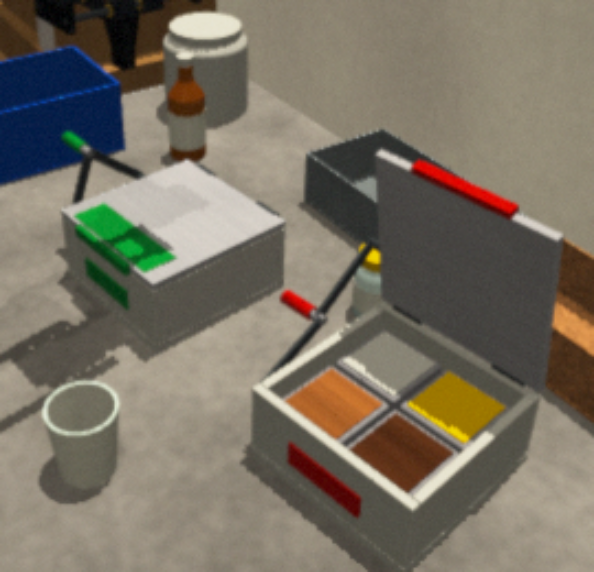

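```bash
python3 -c "
from workcell import bot
print(bot.job_done())"
```

```text
the job is handed in; nothing more can be done
None
```

The green chest's lid is shut. I pinched its knob, raised it about 40 mm along its arc until the lid began to follow, and let go. I then lowered the lid slowly with the closed fingertips on its outer face and backed off. The job was handed in at about 14 s, with the arm clear.

**Shut:** in the end I pressed with about 15 N at a fingertip height of 112.3 mm, where a shut lid's top face should be at 112 mm. The final side picture shows the lid flat on the box. The knob is about 1 pixel from its predicted shut position in the side view and 2 to 3 pixels in the top view.

**Bystanders:** the red chest's knob and strip and the jar's cap are within 0.3 pixel of where they started in both views.

**Forces:** the highest wrist reading I saw was about 17 N, during that closing press. I read the force only at the end of each call, so short peaks in between would not show. No check failed or disagreed.

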